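# Fit a bayonet filter cell on an inspection camera and hold it home

### The job

Fit the loose knurled filter cell onto the upward-looking inspection camera on the bench: set it over the spigot, turn it until the hidden keyways inside it drop over the spigot's pins, then push it fully home onto the seat against the spring ring. Do not force it (stay well under 60 N). Finish while still holding it pushed home with the gripper (it springs up if let go), and leave the other things on the bench where they are.

Things in the scene. Friction and masses are not known exactly. Their poses are not given: they have to be found in the camera images.
- filter_cell: loose round aluminium cap, 52 mm across, 42 mm high, 0.11 to 0.23 kg, dark vertical knurling, closed top with a glass window; stands open end down. Origin: centre of its underside, z up. Inside: bore 30 mm across, 34 mm deep, with three keyways 120 degrees apart over its whole depth, 7.5 mm wide, out to 40 mm across. Nothing outside shows where they are; their direction in this frame is not told
- mount_seat (a point): centre of the seat, the flat top of a steel boss of 39 mm diameter, 50 mm above the bench, on the camera's vertical axis; z up. The cell is home when its underside is on the seat, i.e. its origin is at this point
- spring_ring (a joint): spring-loaded steel ring round the boss, 41 to 53 mm diameter: its top is 6 mm above the seat at value 0 and sinks as the value grows (m); 0.006 is level with the seat, the cell home. It pushes up with 3 N at 0 and 9 N at 0.006
- solder_reel: bystander: reel of solder, 52 mm across, 18 mm high; origin at the centre of its underside
- flux_tin: bystander: round tin, 34 mm across, 22 mm high; origin at the centre of its underside
- wool_cup: bystander: round cup with metal wool, 52 mm across, 34 mm high; origin at the centre of its underside
- side_cutter: bystander: small side cutter lying flat, 37 x 125 x 10 mm; origin at the centre of its underside
- tape_roll: bystander: roll of amber tape lying flat, 66 mm across, 13 mm high; origin at the centre of its underside
- relay_board: bystander: small circuit board with relays, 38 x 70 x 15 mm; origin at the centre of its underside
- marker: bystander: felt marker lying, 13 x 132 x 13 mm; origin at the centre of its underside
- camera_mount: fixed upward-looking camera: dark body 64 x 64 mm, its top 38 mm above the bench, on an aluminium plate 110 x 90 x 8 mm; above it a boss, spring ring and spigot. Origin at the centre of its underside, on the bench; its x axis tells nothing about the pins
- cell_top (a point): centre of the cell's top, 42 mm above its underside. Turned about its axis while resting on the pins, the cell meets a place where it drops within any turn of 2.1 rad, either way; it drops within about 0.1 rad either side of dead centre. It may be let go and gripped afresh on the way
- spigot_tip (a point): top of the steel spigot, on the axis, 30 mm above the seat: 27 mm diameter, top 5.5 mm tapered to 17 mm. Three pins 120 degrees apart, 4.5 mm wide, stick out sideways to a radius of 18 mm, tops 18 mm above the seat; their direction differs each time. With its keyways off the pins the cell rests 18 mm above the seat; lined up, it drops until it meets the spring ring 6 mm above the seat
Not all that is in view belongs to the job. What is shaped like the filter_cell but turquoise is not meant. What is shaped like the camera_mount but brown is not meant.

How it is judged:
By the outcome, as a careful person would: the job done as asked, in the order asked, and still so for the second after the job is handed in, while the arm keeps its last pose, push and grip.
It also fails if it takes over 61 s, if anything falls off the work surface, if the arm or the gripper's body presses on something with over 40 N, if the wrist force passes 120 N, or if a joint passes its speed limit or range.

### The arm

A 6-joint arm with a two-finger parallel gripper is mounted at the origin on a cart in front of the work surface, level with it; the furniture and walls round the work are solid. World frame = base frame: x ahead of the robot, y to its left, z up, the work surface at z = 0. Lengths are in m, angles in rad, forces in N, time in s.
With the tool pointing down it reaches from about 0.325 to 0.75 m from the base axis. Payload 7.6 kg.
Tool frame: the origin (TCP) lies on the centre line of the jaws, within the pads' length; the fingertips stand 22 mm ahead of it and the grasp point (between the pads) lies 3 mm ahead of it; z points along the fingers, y is the line along which they close (so a half turn about z gives the same grasp; the last joint's range is limited). The gripper opens to 85 mm and grips with 20 to 120 N. Pads are 22 mm wide; open, the fingers measure 114 mm over their backs; the gripper's body (76 mm by 85 mm) begins 54 mm behind the grasp point. The pads swing forward as they close: fully open they stand 13 mm farther back than shut.
Start: joints at [-1.34, 0.052, 1.401, -0, 1.689, -0.07], TCP at [0.156, -0.501, 0.253] pointing down, gripper open.
Joint ranges: [-2.9, 2.9], [-0.91, 2.17], [0.12, 2.37], [-1.06, 4.2], [0.26, 2.73], [-2.93, 2.93]. Speed limits (rad/s): [2.57, 2.57, 3.01, 3.14, 3.14, 3.14].

### API

Orientations are given as [roll, pitch, yaw] about the fixed x, y, z axes, in that order (R = Rz(yaw) Ry(pitch) Rx(roll)).
In Python, from workcell import robot gives the robot as it stands.
- The arm moves only by the tool drive_tool, never from a script. Its argument "increments" is a list of rows, each a list of 3 entries, a list of its own where there are three numbers: the opening, from -1 (shut) to 1 (fully open), so that 0 is half open, then the shift along the tool's x, y, z in units of 50 mm (1.0 is 50 mm), then the turn about the tool's z in units of 10 degrees (1.0 is 10 degrees). In form: [[jaw, [x, y, z], roll], ...]. A call has 1 to 8 rows; each row shifts and turns the commanded pose from where the row before left it, along the tool's axes as they then stand; what a row does not reach is not made up. A row lasts 1/8 s, in which the tool goes at most 62.5 mm and 10.7 degrees, less where a joint would pass 70% of its speed; a pose out of reach is approached as far as the arm can. A call is refused whole if a number of a shift passes 1 or a number of a turn 1, either way. A call with a gripper value outside its range is refused whole. The fingers move at their own pace and stop on an object; "squeeze" is the grip in N (left out, the last holds). Time passes only in rows, so rows that do not move let the fingers close. It gives the time, the measured TCP pose, the force, the opening and the grip force at its end, in the units of the state.
- robot.state(): the state, without advancing time (a new reading comes with each control period).
- robot.capture(name): name is "scene" or "top"; returns the picture (400x640x3 uint8, red, green, blue); there is no depth.
- robot.camera_params(name): a dict with "fovy" (degrees; the focal length in pixels is half the picture's height over the tangent of half this angle, whatever the lens; pixels are square), "cx", "cy" (the principal point, pixels), "k1" (the pictures are not rectified: a ray, as slopes to the right and down, at radius r is drawn at 1 + k1 r^2 times it, then the intrinsics apply), "xyz" and "rotation" of the camera in the world. Camera axes: x right, y down, z forward; pixel columns grow to the right and rows downward; lengths in m; the calibration is good to about 2 mm. A picture is of the moment at which its call begins. camera_params takes no time and is no camera call.
- robot.sign_off(): hands the job in; it is judged then, once.
The state is a dict: "time_s": time; "joint_positions": joint angles; "qvel": joint speeds; "joint_efforts": joint torques, N m; "eef_pos": TCP position; "orientation": TCP orientation; "contact_force": force on the tool from outside, world axes, zero at the start; "torque": the same for the moment, N m; "opening": opening from 0.0 (shut) to 1.0 (fully open); "finger_force": force on a finger pad.
Only numpy, scipy, OpenCV 4.12 (cv2) and the standard library are available. Lean on these libraries where they do the work, as an engineer would, in place of code of your own. Each camera call takes 0.05 s, during which the arm holds its last target. There are 200 camera calls.

## Working session

There is one attempt and no reset: what is moved stays moved. The work goes in short steps, Python scripts to look and compute and a tool call to move; the robot and the scene stay as the last step left them, time stands still between calls to the robot, and variables do not carry over. Pictures are saved under pics/ and viewed, at most 10 in all, crops included, and the job is handed in when it is done.

Besides the shell and the picture viewer there is one more tool, called after "Request:" in YAML: its name, and indented under it one key for each argument. drive_tool: Moves the arm, as the interface text tells. Its arguments: {"type":"object","properties":{"increments":{"type":"array"},"squeeze":{"type":"number"}},"required":["increments"]}

```bash
mkdir -p pics; ls; python3 - <<'E'
from workcell import robot
import cv2
for n in("scene","top"):
    cv2.imwrite(f"pics/{n}0.png",robot.capture(n)[:,:,::-1]); print(n,robot.camera_params(n))
print(robot.state())
E
```

```text
pics
scene {'fovy': 52.46394381457165, 'cx': 313.9433756383858, 'cy': 199.9652271811118, 'k1': -0.04106754372288121, 'xyz': array([-0.28183654, -1.07317665,  0.7025606 ]), 'rotation': array([-2.02904617, -0.00884423, -0.70476184])}
top {'fovy': 43.59458377523876, 'cx': 313.05612996760516, 'cy': 205.90492705023104, 'k1': -0.06391604009641409, 'xyz': array([ 0.39237533, -0.11625572,  1.38015293]), 'rotation': array([-3.02808925, -0.00671679, -1.56614316])}
{'time_s': 0.1, 'joint_positions': array([-1.34030286e+00,  5.27909140e-02,  1.40160601e+00,  1.47675298e-05,
        1.68860585e+00, -7.03191826e-02]), 'qvel': array([-1.14916358e-03, -6.10491938e-04, -1.77041678e-03,  2.43672165e-03,
       -1.32405744e-03, -7.09473717e-05]), 'joint_efforts': array([ 7.65817604e-04, -3.82583213e+01, -3.60984457e+01, -8.06459343e-05,
        4.73588705e-03, -2.29268431e-05]), 'eef_pos': array([ 0.15551824, -0.50119321,  0.25255633]), 'orientation': array([-3.14018705e+00, -1.13708228e-04,  3.00814296e-01]), 'contact_force': array([-0.30676389, -0.21963014,  0.5395679 ]), 'torque': array([ 0.01013267, -0.00504943,  0.02357975]), 'finger_force': 0.0, 'opening': 0.9994050127903376}
```

View pics/scene0.png

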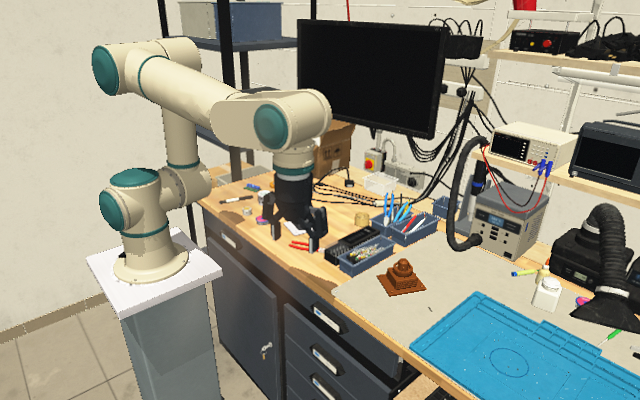

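View pics/top0.png

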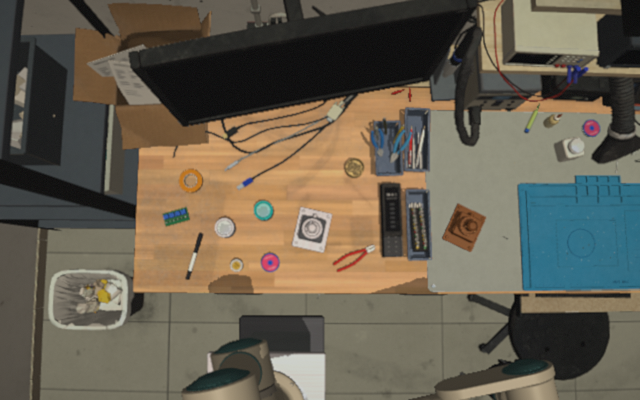

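The top picture shows these candidates:
- **Round caps:** silver at (225,227), turquoise at (264,210), brass wool cup at (354,167). The silver one fits.
- **Mounts:** grey/aluminium at (312,229), brown at (464,227). The grey one fits.

I'll confirm both in an enlarged crop.

```bash
cat > h.py <<'E'
import numpy as np, cv2
from scipy.spatial.transform import Rotation as R
from workcell import robot
def cam(n):
    p=robot.camera_params(n); f=200/np.tan(np.radians(p["fovy"]/2)); return p,f,R.from_euler("xyz",p["rotation"]).as_matrix()
def pix2w(n,u,v,z):
    p,f,M=cam(n); d=np.array([(u-p["cx"])/f,(v-p["cy"])/f]); s=d.copy()
    for _ in range(20): s=d/(1+p["k1"]*(s@s))
    r=M@np.array([s[0],s[1],1]); return p["xyz"]+r*(z-p["xyz"][2])/r[2]
def w2pix(n,X):
    p,f,M=cam(n); c=M.T@(np.array(X)-p["xyz"]); s=c[:2]/c[2]; s=s*(1+p["k1"]*(s@s)); return s*f+[p["cx"],p["cy"]]
def crop(n,u,v,w,h,k,name):
    I=robot.capture(n)[v:v+h,u:u+w,::-1]; cv2.imwrite(name,cv2.resize(I,None,fx=k,fy=k,interpolation=cv2.INTER_CUBIC))
E
python3 - <<'E'
from h import *
crop("top",200,180,160,100,5,"pics/c1.png")
print(pix2w("top",225,227,.042),pix2w("top",312,229,.08),pix2w("top",264,210,.042))
E
```

```text
[0.48672196 0.11143013 0.042     ] [ 0.48010007 -0.12183111  0.08      ] [0.53315518 0.00740147 0.042     ]
```

View pics/c1.png

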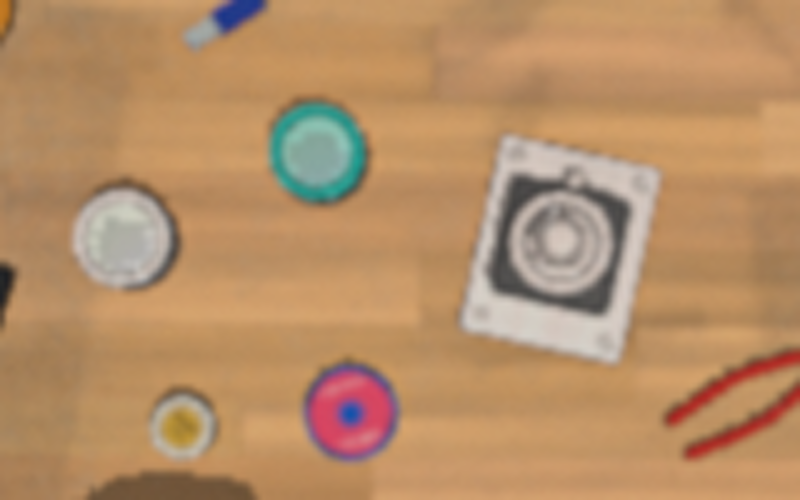

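The crop confirms the silver cell, with its top centred near (224.0,226.4), and the grey mount, with its tip near (312.0,227.6). The tin, marker and turquoise cap are far enough off. I'm setting out.

Request:
drive_tool:
  increments:
    - [1, [0.71, -0.7, 0], 0]
    - [1, [0.71, -0.7, 0], 0]
    - [1, [0.71, -0.7, 0], 0]
    - [1, [0.71, -0.7, 0], 0]
    - [1, [0.71, -0.7, 0], 0]
    - [1, [0.71, -0.7, 0], 0]
    - [1, [0.71, -0.7, 0], 0]
  squeeze: 70

```text
time_s: 1.02
eef_pos: [0.3207, -0.1923, 0.2532]
orientation: [3.141, -0.0, 0.3]
contact_force: [1.1, 0.1, -0.6]
opening: 1.001
finger_force: 0.0
```

Request:
drive_tool:
  increments:
    - [1, [0.71, -0.7, 0], 0]
    - [1, [0.71, -0.7, 0], 0]
    - [1, [0.71, -0.7, 0], 0]
    - [1, [0.71, -0.7, 0], 0]
    - [1, [0.6, -0.6, 0], 0]
    - [1, [0, 0, 0], -1]
    - [1, [0, 0, 0], -1]

```text
time_s: 1.9
eef_pos: [0.4342, 0.0201, 0.2528]
orientation: [-3.141, 0.001, 0.657]
contact_force: [0.5, 0.2, -0.6]
opening: 0.998
finger_force: 0.0
```

Request:
drive_tool:
  increments:
    - [1, [0, 0, 0], -1]
    - [1, [0, 0, 0], -1]
    - [1, [0, 0, 0], -1]
    - [1, [0, 0, 0], 0]

```text
time_s: 2.4
eef_pos: [0.4341, 0.0195, 0.253]
orientation: [-3.141, 0.0, 1.172]
contact_force: [0.6, -0.3, 1.1]
opening: 0.994
finger_force: 0.0
```

```bash
python3 - <<'E'
from h import *
s=robot.state(); print(s["time_s"],s["eef_pos"],s["orientation"])
c=pix2w("top",224.0,226.4,.042); print(c,pix2w("top",312.0,227.6,.08),pix2w("top",311.8,228.2,.056))
crop("scene",220,170,160,110,5,"pics/s1.png")
print(w2pix("scene",c),w2pix("scene",pix2w("top",312,227.6,.08)))
E
```

```text
2.4 [0.43411475 0.01951834 0.25302719] [-3.14113699e+00  2.75292830e-04  1.17192308e+00]
[0.48831827 0.11415901 0.042     ] [ 0.48375107 -0.12181329  0.08      ] [ 0.48384122 -0.12139331  0.056     ]
[264.6499122 192.1398362] [302.49368998 205.30686822]
```

View pics/s1.png

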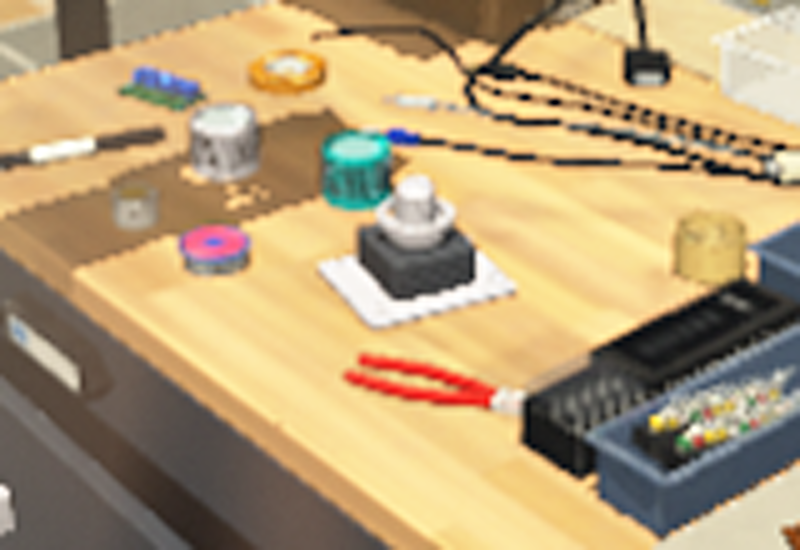

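Request:
drive_tool:
  increments:
    - [1, [0.72, 0.09, 0], 0]
    - [1, [0.72, 0.09, 0], 0]
    - [1, [0.72, 0.09, 0], 0]
    - [1, [0, 0, 0.9], 0]
    - [1, [0, 0, 0.9], 0]
    - [1, [0, 0, 0.9], 0]
    - [1, [0, 0, 0.8], 0]
    - [1, [0, 0, 0], 0]

```text
time_s: 3.45
eef_pos: [0.4863, 0.1135, 0.0752]
orientation: [-3.136, 0.004, 1.171]
contact_force: [0.3, -0.1, 0.5]
opening: 1.0
finger_force: 0.0
```

Request:
drive_tool:
  increments:
    - [1, [0.03, 0.03, 0.5], 0]
    - [1, [0, 0, 0.4], 0]
    - [1, [0, 0, 0], 0]
    - [1, [0, 0, 0], 0]
    - [-1, [0, 0, 0], 0]
    - [-1, [0, 0, 0], 0]
    - [-1, [0, 0, 0], 0]
    - [-1, [0, 0, 0], 0]

```text
time_s: 4.45
eef_pos: [0.4912, 0.1148, 0.0346]
orientation: [3.14, -0.001, 1.173]
contact_force: [-1.4, 0.8, 6.7]
opening: 0.585
finger_force: 73.5
```

Request:
drive_tool:
  increments:
    - [-1, [0, 0, 0], 0]
    - [-1, [0, 0, 0], 0]
    - [-1, [0, 0, 0], 0]
    - [-1, [0, 0, 0], 0]

```text
time_s: 4.95
eef_pos: [0.4913, 0.1148, 0.0346]
orientation: [3.14, -0.001, 1.173]
contact_force: [-0.9, -1.0, 7.2]
opening: 0.592
finger_force: 73.5
```

Request:
drive_tool:
  increments:
    - [-1, [0, 0, -0.6], 0]
    - [-1, [0, 0, -0.6], 0]
    - [-1, [0, 0, -0.6], 0]
    - [-1, [0, 0, -0.6], 0]
    - [-1, [0, 0, 0], 0]
    - [-1, [-0.5, 0.19, 0], 0]
    - [-1, [-0.7, 0.27, 0], 0]
    - [-1, [-0.7, 0.27, 0], 0]

```text
time_s: 5.95
eef_pos: [0.4864, 0.012, 0.1513]
orientation: [-3.139, 0.001, 1.174]
contact_force: [0.8, 0.8, -1.9]
opening: 0.587
finger_force: 73.2
```

Request:
drive_tool:
  increments:
    - [-1, [-0.7, 0.27, 0], 0]
    - [-1, [-0.7, 0.27, 0], 0]
    - [-1, [-0.7, 0.27, 0], 0]
    - [-1, [-0.41, 0.15, 0], 0]
    - [-1, [0, 0, 0], 0]
    - [-1, [0, 0, 0], 0]

```text
time_s: 6.7
eef_pos: [0.4827, -0.1206, 0.1522]
orientation: [-3.14, -0.0, 1.174]
contact_force: [-0.1, -0.1, -2.2]
opening: 0.589
finger_force: 73.2
```

```bash
python3 - <<'E'
from h import *
s=robot.state(); print(s["time_s"],s["eef_pos"],s["orientation"],s["contact_force"])
crop("scene",250,130,100,120,5,"pics/s2.png")
e=s["eef_pos"]
for dz in(-.0346,.0074): print(w2pix("scene",e+[0,0,dz]))
print(w2pix("scene",[.4838,-.1217,.08]))
crop("top",270,190,80,80,7,"pics/t2.png")
E
```

```text
6.7 [ 0.48267819 -0.12064657  0.15219519] [-3.13984462e+00 -1.19683012e-04  1.17368210e+00] [-0.07386978 -0.05397925 -2.209421  ]
[301.98245784 195.23296284]
[301.92965352 183.71701327]
[302.48387234 205.29090779]
```

View pics/s2.png

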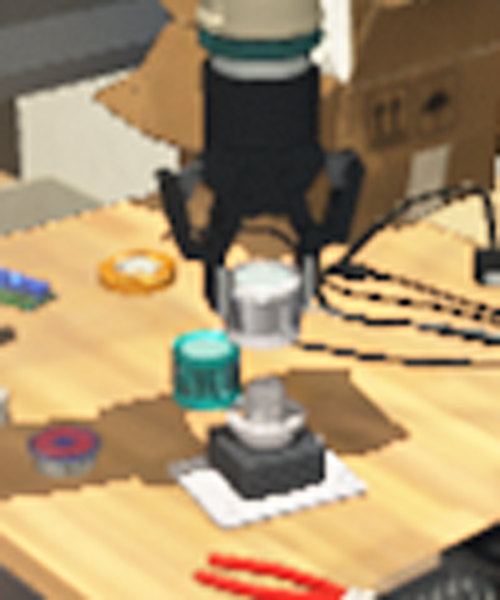

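The cell is held upright. Its axis is at crop x≈265 and the spigot tip at (266,383), so they line up to about 1 mm. I'll lower it gently.

Request:
drive_tool:
  increments:
    - [-1, [0, 0.03, 0.35], 0]
    - [-1, [0, 0, 0.35], 0]
    - [-1, [0, 0, 0], 0]
    - [-1, [0, 0, 0.06], 0]
    - [-1, [0, 0, 0.06], 0]
    - [-1, [0, 0, 0], 0]

```text
time_s: 7.55
eef_pos: [0.4845, -0.122, 0.1124]
orientation: [3.141, 0.0, 1.173]
contact_force: [0.4, -0.3, -1.4]
opening: 0.59
finger_force: 73.2
```

Request:
drive_tool:
  increments:
    - [-1, [0, 0, 0.05], 0]
    - [-1, [0, 0, 0.05], 0]
    - [-1, [0, 0, 0], 0]

```text
time_s: 7.92
eef_pos: [0.4848, -0.1216, 0.1072]
orientation: [3.141, -0.001, 1.174]
contact_force: [3.9, 3.2, -2.2]
opening: 0.587
finger_force: 73.2
```

Request:
drive_tool:
  increments:
    - [-1, [0.02, 0.01, 0], 0]
    - [-1, [0, 0, 0.04], 0]
    - [-1, [0, 0, 0.04], 0]
    - [-1, [0, 0, 0], 0]
    - [-1, [0, 0, 0], 0]

```text
time_s: 8.55
eef_pos: [0.4851, -0.1212, 0.1031]
orientation: [-3.141, 0.0, 1.173]
contact_force: [-0.2, 0.8, -1.8]
opening: 0.584
finger_force: 73.2
```

Lateral force has gone and there's no pin contact yet. Going lower.

Request:
drive_tool:
  increments:
    - [-1, [0, 0, 0.03], 0]
    - [-1, [0, 0, 0.03], 0]
    - [-1, [0, 0, 0], 0]

```text
time_s: 8.93
eef_pos: [0.4855, -0.1214, 0.1023]
orientation: [3.141, 0.0, 1.173]
contact_force: [-6.4, 2.4, 12.8]
opening: 0.589
finger_force: 74.8
```

Request:
drive_tool:
  increments:
    - [-1, [-0.02, 0, 0], 0.3]
    - [-1, [0, 0, 0], 0.3]
    - [-1, [0, 0, 0], 0.3]
    - [-1, [0, 0, 0], 0.3]
    - [-1, [0, 0, 0], 0.3]
    - [-1, [0, 0, 0], 0]

```text
time_s: 9.68
eef_pos: [0.4857, -0.1219, 0.1023]
orientation: [3.14, -0.002, 0.911]
contact_force: [-3.6, 4.5, 10.0]
opening: 0.59
finger_force: 74.5
```

Request:
drive_tool:
  increments:
    - [-1, [0, 0, 0.01], 0.3]
    - [-1, [0, 0, 0], 0.3]
    - [-1, [0, 0, 0], 0.3]
    - [-1, [0, 0, 0], 0.3]
    - [-1, [0, 0, 0], 0.3]
    - [-1, [0, 0, 0], 0]

```text
time_s: 10.42
eef_pos: [0.4861, -0.1221, 0.1023]
orientation: [3.139, -0.003, 0.65]
contact_force: [-2.5, 3.5, 11.2]
opening: 0.58
finger_force: 74.6
```

Request:
drive_tool:
  increments:
    - [-1, [0, 0, 0], 0.3]
    - [-1, [0, 0, 0], 0.3]
    - [-1, [0, 0, 0], 0.3]
    - [-1, [0, 0, 0], 0.3]
    - [-1, [0, 0, 0], 0.3]
    - [-1, [0, 0, 0], 0]

```text
time_s: 11.18
eef_pos: [0.4863, -0.1226, 0.1024]
orientation: [3.138, -0.004, 0.387]
contact_force: [-1.3, 2.0, 10.8]
opening: 0.587
finger_force: 74.5
```

Request:
drive_tool:
  increments:
    - [-1, [0, 0, 0], 0.3]
    - [-1, [0, 0, 0], 0.3]
    - [-1, [0, 0, 0], 0.3]
    - [-1, [0, 0, 0], 0.3]
    - [-1, [0, 0, 0], 0.3]
    - [-1, [0, 0, 0], 0]

```text
time_s: 11.92
eef_pos: [0.4862, -0.1229, 0.1022]
orientation: [3.139, -0.004, 0.125]
contact_force: [-0.0, -0.2, 9.7]
opening: 0.59
finger_force: 74.3
```

Request:
drive_tool:
  increments:
    - [-1, [0, 0, 0], 0.3]
    - [-1, [0, 0, 0], 0.3]
    - [-1, [0, 0, 0], 0.3]
    - [-1, [0, 0, 0], 0.3]
    - [-1, [0, 0, 0], 0.3]
    - [-1, [0, 0, 0], 0]

```text
time_s: 12.68
eef_pos: [0.4854, -0.1224, 0.1002]
orientation: [3.141, -0.002, -0.135]
contact_force: [3.4, -0.3, -0.7]
opening: 0.588
finger_force: 73.3
```

The cell dropped: z is down 2 mm and the force has gone. I'll follow it down.

Request:
drive_tool:
  increments:
    - [-1, [0, 0, 0.06], 0]
    - [-1, [0, 0, 0.04], 0]
    - [-1, [0, 0, 0], 0]

```text
time_s: 13.05
eef_pos: [0.4853, -0.1223, 0.0949]
orientation: [3.141, -0.001, -0.135]
contact_force: [6.1, -1.7, -1.5]
opening: 0.59
finger_force: 73.3
```

```bash
python3 -c "
from h import *
s=robot.state(); print(s['eef_pos'],s['contact_force'],s['torque'])"
```

```text
[ 0.48528922 -0.122334    0.09485406] [ 6.0832224  -1.71435199 -1.48042074] [-0.29916087 -0.94907785 -0.00284427]
```

Request:
drive_tool:
  increments:
    - [-1, [0.015, 0, 0.04], 0]
    - [-1, [0, 0, 0.04], 0]
    - [-1, [0, 0, 0.03], 0]
    - [-1, [0, 0, 0], 0]

```text
time_s: 13.55
eef_pos: [0.4856, -0.1222, 0.0894]
orientation: [3.142, 0.0, -0.135]
contact_force: [1.2, -1.2, 2.6]
opening: 0.583
finger_force: 73.7
```

Request:
drive_tool:
  increments:
    - [-1, [0, 0, 0.04], 0]
    - [-1, [0, 0, 0.04], 0]
    - [-1, [0, 0, 0.02], 0]
    - [-1, [0, 0, 0], 0]
  squeeze: 90

```text
time_s: 14.05
eef_pos: [0.4856, -0.1222, 0.0848]
orientation: [3.141, -0.0, -0.136]
contact_force: [-0.9, 0.3, 7.0]
opening: 0.584
finger_force: 93.5
```

Request:
drive_tool:
  increments:
    - [-1, [0, 0, 0.02], 0]
    - [-1, [0, 0, 0.02], 0]
    - [-1, [0, 0, 0], 0]
    - [-1, [0, 0, 0], 0]

```text
time_s: 14.55
eef_pos: [0.4857, -0.1222, 0.0847]
orientation: [3.141, -0.0, -0.135]
contact_force: [-9.4, 3.4, 20.2]
opening: 0.585
finger_force: 95.0
```

```bash
python3 - <<'E'
from h import *
s=robot.state(); print(s['eef_pos'],s['contact_force'],s['torque'])
crop("scene",260,160,80,90,6,"pics/s3.png")
E
```

```text
[ 0.48568954 -0.12222687  0.08467331] [-9.44689207  3.41614439 20.19576238] [4.76607984e-01 1.48819773e+00 1.38150121e-03]
```

View pics/s3.png

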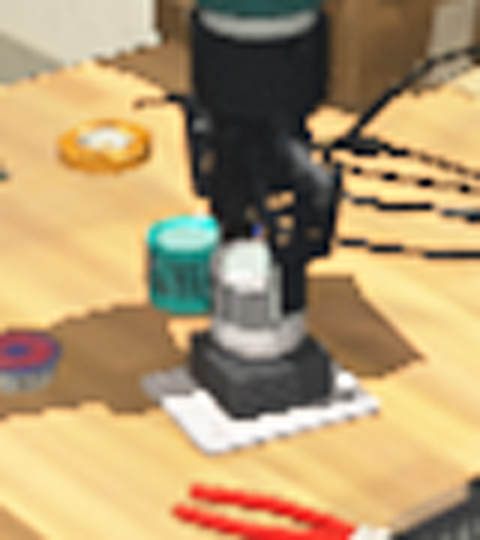

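The force jumped from 7 to 20 N with no further travel. TCP z is 84.7 mm against the expected 84.6 mm, and the crop shows the cell down on the ring. The cell is on the hard seat, so I'm handing in.

```bash
python3 -c "
from workcell import robot
print(robot.sign_off())"
```

```text
the job is handed in; nothing more can be done
None
```

The filter cell is keyed over the spigot's pins and held pushed home on the seat at about 20 N; I handed the job in at about 14.6 s, nothing else on the bench was deliberately touched, and the sign-off gave no verdict.

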